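Open the child-safe tablet caddy and hold its cap clear

ROBOT

A 6-joint arm with a two-finger parallel gripper is mounted at the origin on the work surface. World frame = base frame: x ahead of the robot, y to its left, z up, the work surface at z = 0. Lengths are in mm, angles in rad, forces in N, time in s.
With the tool pointing down it reaches from about 300 to 850 mm from the base axis. Payload 5.4 kg.
Tool frame: the origin (TCP) lies at the very end of the fingers, on their centre line; the grasp point (between the pads) lies 19 mm behind it; z points along the fingers, y is the direction in which the jaws open and shut (so a half turn about z gives the same grasp; the last joint's range is limited). The gripper opens to 85 mm and grips with 20 to 120 N. Pads are 22 mm wide; open, the fingers measure 114 mm over their backs; the gripper's body (76 mm by 85 mm) begins 54 mm behind the grasp point. The pads swing forward as they close: fully open they stand 13 mm farther back than shut.
Start: joints at [1.016, 0.158, 1.597, -0, 1.386, -0.21], TCP at [194.364, 541.137, 231.299] pointing down, gripper open.
Joint ranges: [-2.91, 2.91], [-0.94, 2.29], [0.18, 2.7], [-1.29, 4.43], [0.17, 2.64], [-3, 3]. Speed limits (rad/s): [2.57, 2.57, 3.14, 3.14, 3.14, 3.14].

INTERFACE

Orientations are given as a rotation vector (axis times angle).
In Python, from bench import robot gives the robot as it stands. The module is installed in compiled form; this text tells all that it offers.
- The arm moves only by the tool drive_tool, never from a script. Its argument "commands" is a list of rows, each a list of 7 numbers: the turn, a rotation vector about the tool's x, y, z normalised to -1 to 1, where 1 is pi rad, then the shift along the tool's x, y, z normalised to -1 to 1, where 1 is 0.2 m, then the closure, from -1 (fully open) to 1 (shut). In form: [[ax, ay, az, dx, dy, dz, gripper], ...]. A call has 1 to 8 rows; each row is the pose to reach, as a shift and turn from the pose measured when the call began, along the tool's axes at that moment, turning the shorter way round; what a row does not reach only later rows make up. A row lasts 1/12 s, in which the tool goes at most 41.7 mm and 7.16 degrees, less where a joint would pass 70% of its speed; a pose out of reach is approached as far as the arm can. A call with a number of a shift or a turn outside -1 to 1 is refused whole. A call with a gripper value outside its range is refused whole. The fingers move at their own pace and stop on an object; "grip_force" is the grip in N (left out, the last holds). Time passes only in rows, so rows that repeat a pose let the fingers close. It gives the time, the measured TCP pose, the force and the opening at its end, in the units of the state.
- robot.read_state(): the state, without advancing time (a new reading comes with each control period).
- robot.camera(name): name is "scene" or "side" or "wrist"; returns a dict with "image" (400x640x3 uint8, red, green, blue), "K" (3x3 intrinsics, pixels), "cam_to_world" (4x4, takes a point from camera to world coordinates). Camera axes: x right, y down, z forward; pixel columns grow to the right and rows downward; lengths in mm; the calibration is good to about 2 mm. A picture is of the moment at which its call begins. There is no depth.
- robot.finish_job(): hands the job in, once; it reports no verdict.
The state is a dict: "time_s": time; "joints": joint angles; "joint_vel": joint speeds; "joint_efforts": joint torques, N m; "ee_pos": TCP position; "tcp_rot": TCP orientation; "wrist_force": force on the tool from outside, world axes, zero at the start; "torque": the same for the moment, N m; "opening": finger opening in mm.
Only numpy, scipy, OpenCV 4.12 (cv2) and the standard library are available. Lean on these libraries where they do the work, as an engineer would, in place of code of your own. Each camera call takes 0.05 s, during which the arm holds its last target.

TASK

Open the tall black tablet caddy: grip the raised bar on its child-safe cap, press the cap down against its spring and, keeping it pressed, twist it counter-clockwise (seen from above) about a sixth of a turn until it is free, then lift it straight off. Finish while still holding the cap: keep it level in the gripper, straight above the caddy's mouth and about 6 cm clear of it, touching nothing else. The caddy stays standing on the counter about where it is, and the other things on the counter are left alone.

Things in the scene. Friction and masses are not known exactly. Their poses are not given: they have to be found in the camera images.
- caddy: the tall caddy of black plastic, loose on the counter, about 0.85 kg (varies): round body 90 mm in diameter, 105 mm high to its flat shoulder, with a neck 40 mm in diameter from 105 to 127 mm. Origin: centre of its underside, z up along its axis. On the neck are two catches at its +x and -x sides that hold the cap by two inner lugs.
- cap: grey push-and-turn cap on the caddy, 60 g, a loose part: round ribbed skirt 61 mm in diameter, flat round top 25 mm above its lower edge, a straight grip bar on the top. Origin: centre of the skirt's lower edge, z up, x along the bar. Locked, the origin is 115 mm above the counter and its x lies along the caddy's x; it then turns only about 8 degrees either way.
- cap_bar (a point): middle of the cap's grip bar, 35 mm above the skirt's lower edge (150 mm above the counter when locked); axes as the cap's. The bar is 50 mm long (along x), 14 mm wide (along y), 20 mm tall, its top 45 mm above the skirt's lower edge.
- seal (a joint): rubber sealing ring in the neck, the cap's spring: metres pressed down from where the locked cap holds it (0 locked, -0.003 when the cap is free). It pushes up with 5 N at 0 and 0.9 N more per mm. The cap must go down over 4 mm (6 is good, hard stop at 8) before it turns, counter-clockwise only; from 40 to 140 degrees (60 is good) it is free and, let up, rises to 3 mm above its locked height.
- caddy_mouth (a point): centre of the neck's rim, 127 mm above the caddy's underside; axes as the caddy's. The skirt hangs 12 mm below it when locked.
- jar: bystander: squat black jar 78 mm in diameter, 72 mm high, with a flat grey lid without a bar. Origin: centre of underside.
- sugar: bystander: white melamine sugar dish 100 mm in diameter, 63 mm high, with a clip-on lid. Origin: centre of underside.
- tray: bystander: rectangular glass tray 170 x 320 x 22 mm. Origin: centre of underside.
- glass_l: bystander: tea glass 66 mm in diameter, 85 mm high, standing in the tray. Origin: centre of underside.
- glass_r: bystander: a second such tea glass in the tray.
- spoon: bystander: steel teaspoon 140 mm long lying on the counter between the containers, pointing away from the robot. Origin: underside, on its length.

How it is judged:
By the outcome, as a careful person would: the job done as asked, in the order asked, and still so for the second after the job is handed in, while the arm keeps its last pose, push and grip.
It also fails if it takes over 35 s, if anything falls off the work surface, if the arm or the gripper's body presses on something with over 40 N, if the wrist force passes 120 N, or if a joint passes its speed limit or range.

## Working session

There is one attempt and no reset: what is moved stays moved. The work goes in short steps, Python scripts to look and compute and a tool call to move; the robot and the scene stay as the last step left them, time stands still between calls to the robot, and variables do not carry over. Pictures are saved under pics/ and viewed, and the job is handed in when it is done.

Besides the shell and the picture viewer there is one more tool, called after "Request:" by a JSON object that holds its "op" and its "data", one argument or row to a line. drive_tool: Moves the arm, as the interface text tells. Its arguments: {"type":"object","properties":{"commands":{"type":"array","items":{"type":"array","items":{"type":"number","minimum":-1,"maximum":1}}},"grip_force":{"type":"number"}},"required":["commands"]}

```bash
mkdir -p pics; python3 - <<'E'
from bench import robot
import cv2
for n in ["scene","side","wrist"]:
    c=robot.camera(n); cv2.imwrite(f"pics/{n}0.png",c["image"][:,:,::-1])
    import numpy as np
    np.savez(f"pics/{n}0.npz",**c)
s=robot.read_state()
for k in s: print(k,s[k])
E
```

```text
time_s 0.15
joints [ 1.01589618e+00  1.58953678e-01  1.59793778e+00  7.83130889e-06
  1.38620823e+00 -2.10108035e-01]
joint_vel [-0.00091989 -0.00101339 -0.00365321  0.00028951 -0.00108668  0.00125292]
joint_efforts [-2.13217063e-04 -3.96380889e+01 -3.31783390e+01 -2.35220487e-04
  5.53304970e-03  4.67653180e-06]
ee_pos [194.1217317  540.74622745 230.51793235]
tcp_rot [-5.38823799e-01 -3.09446114e+00  2.19125578e-03]
wrist_force [-0.95310366  0.40767766  0.08332951]
torque [-0.0269983  -0.01983672 -0.0221397 ]
opening 85.235052348842
```

View pics/scene0.png

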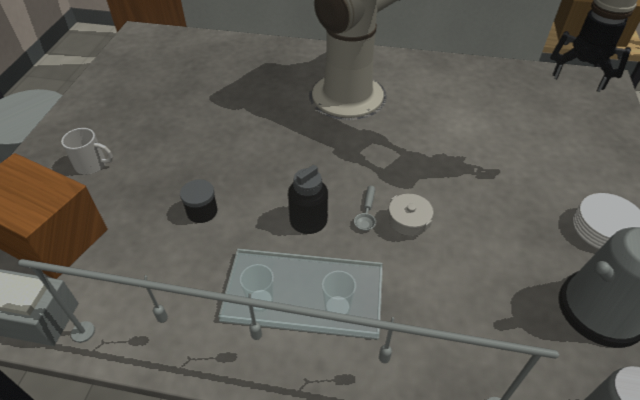

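View pics/side0.png

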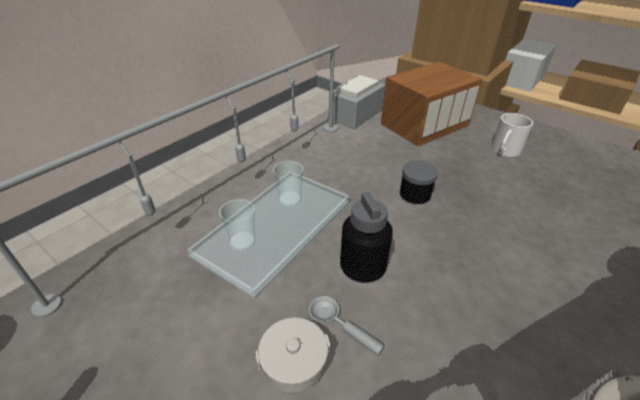

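View pics/wrist0.png

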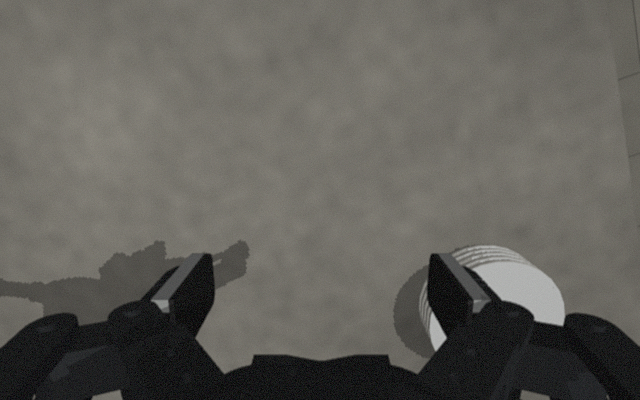

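The scene image shows the caddy at about (308,205) with its bar near (307,175). In the side image the bar is near (371,208). I'll enlarge both.

```bash
python3 - <<'E'
import cv2,numpy as np
for n,(x,y,w,h) in {"scene":(270,155,80,80),"side":(330,180,80,105)}.items():
    a=cv2.imread(f"pics/{n}0.png")[y:y+h,x:x+w]
    a=np.clip(a.astype(float)*1.8,0,255).astype('uint8')
    k=7 if n=="scene" else 5.5
    b=cv2.resize(a,None,fx=k,fy=k,interpolation=cv2.INTER_CUBIC)
    for i in range(0,w,10):
        cv2.line(b,(int(i*k),0),(int(i*k),6),(0,255,255),1);cv2.putText(b,str(x+i),(int(i*k),16),0,.35,(0,255,255))
    for i in range(10,h,10):
        cv2.line(b,(0,int(i*k)),(6,int(i*k)),(0,255,255),1);cv2.putText(b,str(y+i),(8,int(i*k)+4),0,.35,(0,255,255))
    cv2.imwrite(f"pics/{n}0c.png",b)
    c=np.load(f"pics/{n}0.npz");print(n,c["K"].round(1).tolist(),c["cam_to_world"].round(3).tolist())
E
```

```text
scene [[503.4, 0.0, 313.9], [0.0, 503.4, 206.7], [0.0, 0.0, 1.0]] [[-0.193, 0.738, -0.647, 1246.652], [0.981, 0.14, -0.134, 150.699], [-0.008, -0.661, -0.751, 916.285], [0.0, 0.0, 0.0, 1.0]]
side [[379.4, 0.0, 322.4], [0.0, 379.4, 198.0], [0.0, 0.0, 1.0]] [[-0.784, -0.4, 0.474, 265.069], [-0.62, 0.492, -0.611, 413.353], [0.011, -0.773, -0.634, 561.356], [0.0, 0.0, 0.0, 1.0]]
```

View pics/scene0c.png

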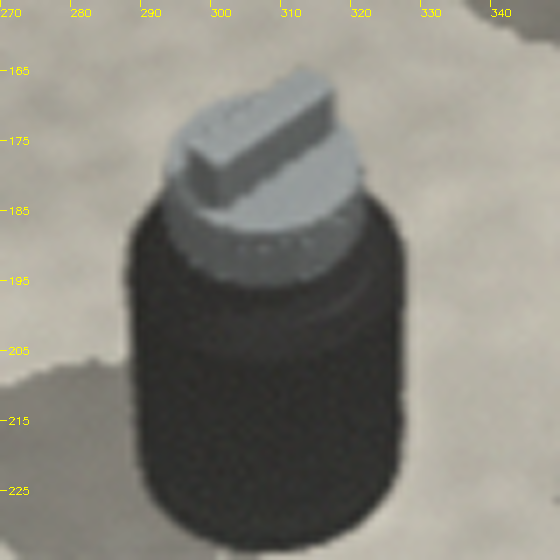

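View pics/side0c.png

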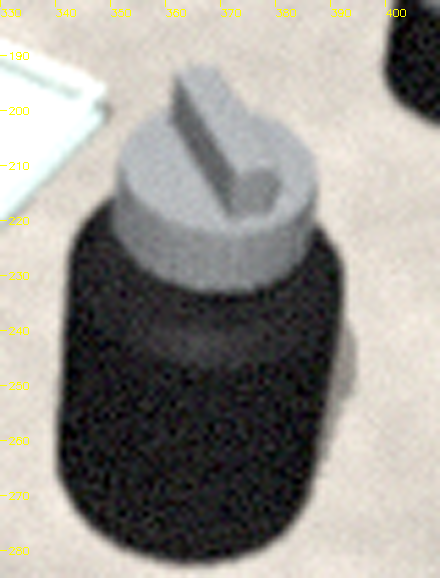

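```bash
cat > h.py <<'E'
import numpy as np
from scipy.optimize import least_squares
def proj(c,P):
    T=c["cam_to_world"];p=(np.asarray(P)-T[:3,3])@T[:3,:3];q=p@c["K"].T;return q[:,:2]/q[:,2:]
def ray(c,uv):
    T=c["cam_to_world"];d=T[:3,:3]@np.linalg.solve(c["K"],[uv[0],uv[1],1]);return T[:3,3],d/np.linalg.norm(d)
def tri(obs):
    A=0;b=0
    for c,uv in obs:
        o,d=ray(c,uv);M=np.eye(3)-np.outer(d,d);A=A+M;b=b+M@o
    X=np.linalg.solve(A,b);return X,[np.linalg.norm((np.eye(3)-np.outer(ray(c,u)[1],ray(c,u)[1]))@(X-c["cam_to_world"][:3,3])) for c,u in obs]
E
python3 - <<'E'
from h import *
s=dict(np.load("pics/scene0.npz"));d=dict(np.load("pics/side0.npz"))
Rm=tri([(s,(315.9,166.6)),(d,(376.4,211.9))]);Lm=tri([(s,(299.4,176.9)),(d,(365.5,193.3))])
print(Rm,Lm);v=Lm[0]-Rm[0];print(np.linalg.norm(v),np.degrees(np.arctan2(v[1],v[0])),(Lm[0]+Rm[0])/2)
so=np.array([(297.1,176),(301.6,177.9),(317.4,168.3),(314.3,165)]);do=np.array([(373.3,213.3),(379.5,210.5),(362.4,194.5),(368.5,192)])
def f(p,full=False):
    x,y,z,a=p;e=[];
    C=np.array([(25*i,7*j,0) for i in(-1,1) for j in(-1,1)]);ca,sa=np.cos(a),np.sin(a)
    W=C@np.array([[ca,sa,0],[-sa,ca,0],[0,0,1]])+[x,y,z]
    for c,o in((s,so),(d,do)):
        q=proj(c,W)
        from scipy.optimize import linear_sum_assignment as l
        D=np.linalg.norm(q[:,None]-o[None],axis=2);i,j=l(D);e.append((q[i]-o[j]).ravel())
    return np.concatenate(e)
m=(Lm[0]+Rm[0])/2
r=least_squares(f,[*m,np.arctan2(v[1],v[0])]);print(r.x,np.degrees(r.x[3]),r.fun.round(1))
# body base check: scene bottom, circle r45 z0
for c,n in((s,'s'),(d,'d')):
  t=np.linspace(0,2*np.pi,200)
  for R,z in((45,0),(45,105),(30.5,115),(30.5,140)):
    q=proj(c,np.c_[r.x[0]+R*np.cos(t),r.x[1]+R*np.sin(t),0*t+z]);print(n,z,q.min(0).round(1),q.max(0).round(1))
E
```

```text
(array([477.78919566,  -2.78780883, 156.95372429]), [np.float64(0.4287417014501125), np.float64(0.42874170145011636)]) (array([516.87051389, -30.55616478, 158.61694061]), [np.float64(0.12365243252821757), np.float64(0.12365243252816215)])
47.97079648144996 -35.39484541698719 [497.32985478 -16.6719868  157.78533245]
[497.41693553 -16.8424168  157.76455914  -0.61949713] -35.49457069425668 [-0.5 -0.6  0.9 -0.7 -0.4 -0.3 -0.5  1.2  1.   0.8 -0.9 -0.5  0.5  0.6
 -1.  -0.5]
s 0 [289.8 204.8] [327.7 233.9]
s 105 [287.7 174.2] [328.3 203.7]
s 115 [294.1 175.6] [321.8 195.7]
s 140 [293.6 167.6] [321.8 187.7]
d 0 [339.7 248. ] [386.7 284.2]
d 105 [342.1 208.6] [393.9 244.3]
d 115 [350.7 209.7] [386.2 233.8]
d 140 [351.6 198.9] [387.9 222.8]
```

Two views put the bar's centre at about (497,-17), its top at z≈158 (text: 160), its length at 48 mm and its yaw at -35.5°. The body outline also matches this position. I'm moving toward it now.

Request:
{"op": "drive_tool", "data": {
  "commands": [
    [0, 0, 0.03, -0.3, -0.27, -0.03, -1],
    [0, 0, 0.06, -0.5, -0.45, -0.06, -1],
    [0, 0, 0.087, -0.65, -0.58, -0.1, -1],
    [0, 0, 0.087, -0.8, -0.71, -0.1, -1],
    [0, 0, 0.087, -0.95, -0.85, -0.1, -1],
    [0, 0, 0.087, -1, -0.89, -0.1, -1],
    [0, 0, 0.087, -1, -0.89, -0.1, -1],
    [0, 0, 0.087, -1, -0.89, -0.1, -1]
  ]
}}

```text
time_s: 0.82
ee_pos: [323.9, 302.7, 250.8]
tcp_rot: [0.963, 2.99, -0.003]
wrist_force: [0.3, 0.2, 0.3]
opening: 85.4
```

```bash
cat > st.py <<'E'
from bench import robot
import numpy as np,sys
from scipy.spatial.transform import Rotation as R
s=robot.read_state();M=R.from_rotvec(s["tcp_rot"]).as_matrix()
print("t",round(s["time_s"],2),"pos",s["ee_pos"].round(1) if hasattr(s["ee_pos"],"round") else s["ee_pos"],"j",np.round(s["joints"],2),"F",np.round(s["wrist_force"],1),"T",np.round(s["torque"],2),"op",round(s["opening"],1))
print("yaw of tool y",np.degrees(np.arctan2(M[1,1],M[0,1])).round(2),"z",M[:,2].round(4))
if len(sys.argv)>3:
    t=np.array([float(a) for a in sys.argv[1:4]]);d=M.T@(t-s["ee_pos"]);print("tool delta mm",d.round(1),"norm",(d/200).round(4))
    if len(sys.argv)>4:
        y=np.radians(float(sys.argv[4]));yy=np.array([np.cos(y),np.sin(y),0]);zz=np.array([0,0,-1.]);D=np.c_[np.cross(yy,zz),yy,zz]
        print("turn norm",(R.from_matrix(M.T@D).as_rotvec()/np.pi).round(4))
E
python3 st.py 480 -10 250 54.5
```

```text
t 0.82 pos [323.9 302.7 250.8] j [ 0.48 -0.21  1.92 -0.    1.43 -0.47] F [0.3 0.2 0.3] T [ 0.07  0.01 -0.05] op 85.4
yaw of tool y 54.3 z [ 2.0e-04 -2.3e-03 -1.0e+00]
tool delta mm [-309.3 -162.9    1.5] norm [-1.5464 -0.8143  0.0076]
turn norm [-0.0006  0.0005 -0.0011]
```

Request:
{"op": "drive_tool", "data": {
  "commands": [
    [0, 0, 0, -0.2, -0.1, 0, -1],
    [0, 0, 0, -0.4, -0.2, 0, -1],
    [0, 0, 0, -0.6, -0.31, 0, -1],
    [0, 0, 0, -0.77, -0.4, 0, -1],
    [0, 0, 0, -0.77, -0.4, 0, -1]
  ]
}}

```text
time_s: 1.23
ee_pos: [403.9, 144.3, 251.1]
tcp_rot: [0.969, 2.986, -0.005]
wrist_force: [-0.4, 0.9, 1.3]
opening: 85.1
```

```bash
python3 st.py 480 -10 250 54.5; python3 - <<'E'
from bench import robot
import cv2,numpy as np
c=robot.camera("wrist");cv2.imwrite("pics/w1.png",c["image"][:,:,::-1]);np.savez("pics/w1.npz",**c);print(c["cam_to_world"].round(2).tolist(),c["K"][0,0])
E
```

```text
t 1.23 pos [403.9 144.3 251.1] j [ 0.06 -0.25  1.95 -0.    1.44 -0.88] F [-0.4  0.9  1.3] T [ 0.02  0.05 -0.03] op 85.1
yaw of tool y 54.06 z [ 0.001 -0.004 -1.   ]
tool delta mm [-152.2  -80.3    1.8] norm [-0.761  -0.4014  0.009 ]
turn norm [-0.0008  0.001  -0.0025]
[[0.59, 0.78, 0.21, 350.23], [0.81, -0.57, -0.16, 183.45], [-0.0, 0.26, -0.96, 393.22], [0.0, 0.0, 0.0, 1.0]] 355.97660516691633
```

View pics/w1.png

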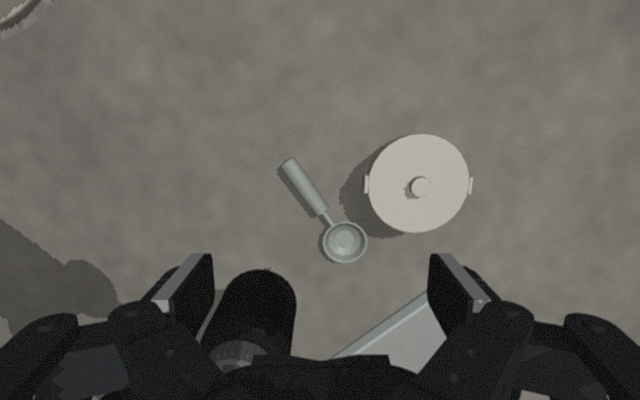

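The spoon is at (340,225), the sugar dish at (420,185), and the caddy is hidden behind the gripper at (255,320). I'll shift so that the cap comes into view.

Request:
{"op": "drive_tool", "data": {
  "commands": [
    [0, 0, 0, -0.2, -0.1, 0, -1],
    [0, 0, 0, -0.4, -0.2, 0, -1],
    [0, 0, 0, -0.6, -0.3, 0, -1],
    [0, 0, 0, -0.8, -0.38, 0, -1],
    [0, 0, 0, -0.95, -0.38, 0, -1],
    [0, 0, 0, -0.95, -0.38, 0, -1],
    [0, 0, 0, -0.95, -0.38, 0, -1]
  ]
}}

```text
time_s: 1.87
ee_pos: [513.5, -27.8, 250.5]
tcp_rot: [-0.972, -2.986, 0.004]
wrist_force: [-0.9, 0.2, -0.4]
opening: 85.4
```

```bash
python3 st.py 497.4 -16.8 220 54.5; python3 - <<'E'
from bench import robot
import cv2,numpy as np
c=robot.camera("wrist");cv2.imwrite("pics/w2.png",c["image"][:,:,::-1]);np.savez("pics/w2.npz",**c)
E
```

```text
t 1.87 pos [513.5 -27.8 250.5] j [-0.29 -0.01  1.74 -0.    1.42 -1.23] F [-0.9  0.2 -0.4] T [ 0.04 -0.01 -0.  ] op 85.4
yaw of tool y 53.96 z [-0.0017 -0.0018 -1.    ]
tool delta mm [19.5 -0.5 30.5] norm [ 0.0973 -0.0024  0.1526]
turn norm [-0.0008 -0.0001 -0.003 ]
```

View pics/w2.png

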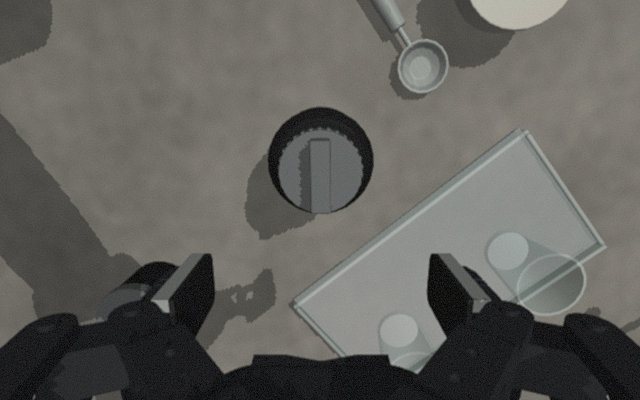

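The bar lies from (320,139) to (321,213), almost parallel to the image's vertical axis. I'll crop it and refine.

```bash
python3 - <<'E'
import cv2,numpy as np
x,y,w,h=260,100,120,120;k=5
a=cv2.imread("pics/w2.png")[y:y+h,x:x+w];a=np.clip(a.astype(float)*2,0,255).astype('uint8')
b=cv2.resize(a,None,fx=k,fy=k,interpolation=cv2.INTER_CUBIC)
for i in range(0,w,10): cv2.putText(b,str(x+i),(i*k,12),0,.35,(0,255,255));cv2.line(b,(i*k,14),(i*k,20),(0,255,255))
for i in range(10,h,10): cv2.putText(b,str(y+i),(8,i*k+4),0,.35,(0,255,255));cv2.line(b,(0,i*k),(6,i*k),(0,255,255))
cv2.imwrite("pics/w2c.png",b)
E
```

```text
(no output)
```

View pics/w2c.png

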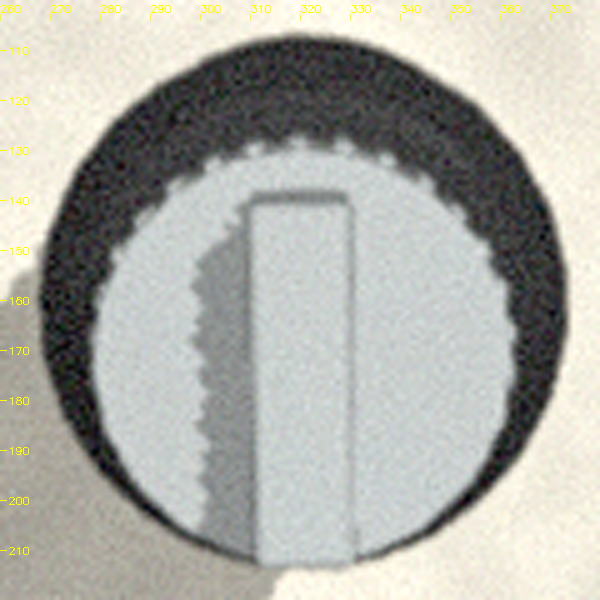

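```bash
python3 - <<'E'
from h import *
from scipy.optimize import linear_sum_assignment as l
s=dict(np.load("pics/scene0.npz"));d=dict(np.load("pics/side0.npz"));w=dict(np.load("pics/w2.npz"))
so=np.array([(297.1,176),(301.6,177.9),(317.4,168.3),(314.3,165)]);do=np.array([(373.3,213.3),(379.5,210.5),(362.4,194.5),(368.5,192)])
wo=np.array([(310.3,140.5),(329.7,140.5),(311.5,212.7),(330.5,212.7)])
def f(p,V):
    x,y,z,a=p;e=[];C=np.array([(25*i,7*j,0) for i in(-1,1) for j in(-1,1)]);ca,sa=np.cos(a),np.sin(a)
    W=C@np.array([[ca,sa,0],[-sa,ca,0],[0,0,1]])+[x,y,z]
    for c,o in V:
        q=proj(c,W);D=np.linalg.norm(q[:,None]-o[None],axis=2);i,j=l(D);e.append((q[i]-o[j]).ravel())
    return np.concatenate(e)
for V in([(w,wo)],[(s,so),(d,do),(w,wo)]):
    r=least_squares(f,[497,-17,158,-.62],args=(V,));print(r.x.round(2),np.degrees(r.x[3]).round(2),r.fun.round(1))
E
python3 st.py 497 -17 180 54.5
```

```text
[499.33 -18.13 153.9   -0.62] -35.27 [-0.8  0.3  0.9  0.  -0.5 -0.1  0.4 -0.3]
[498.58 -17.64 157.4   -0.62] -35.31 [-1.  -0.2  0.4 -0.3 -0.9  0.2 -0.9  1.7  0.7  0.4 -1.2 -0.9  0.2  0.3
 -1.4 -0.8 -1.  -0.5  0.9 -0.8 -0.7  0.2  0.5 -0. ]
t 1.92 pos [512.8 -26.8 250.9] j [-0.29 -0.01  1.74 -0.    1.42 -1.23] F [0.4 1.2 0.2] T [ 0.07 -0.04  0.01] op 85.2
yaw of tool y 54.05 z [-0.0014 -0.0019 -1.    ]
tool delta mm [18.5 -1.2 70.9] norm [ 0.0925 -0.0059  0.3544]
turn norm [-0.0007 -0.     -0.0025]
```

Fused estimate: centre (498,-17.3), bar top about 157–160, jaw yaw 54.7°. I'm going over it and then down.

Request:
{"op": "drive_tool", "data": {
  "commands": [
    [0, 0, -0.004, 0.088, -0.003, 0.1, -1],
    [0, 0, -0.004, 0.088, -0.003, 0.2, -1],
    [0, 0, -0.004, 0.088, -0.003, 0.25, -1],
    [0, 0, -0.004, 0.088, -0.003, 0.3, -1],
    [0, 0, -0.004, 0.088, -0.003, 0.3, -1],
    [0, 0, -0.004, 0.088, -0.003, 0.3, -1]
  ]
}}

```text
time_s: 2.42
ee_pos: [498.1, -16.5, 191.2]
tcp_rot: [-0.949, -2.994, 0.003]
wrist_force: [-0.0, 0.2, 0.3]
opening: 85.6
```

```bash
python3 st.py 498 -17.3 144 54.7; python3 - <<'E'
from bench import robot
import cv2,numpy as np
ims=[]
for n in("wrist","scene","side"):
    c=robot.camera(n);np.savez(f"pics/{n}3.npz",**c);im=c["image"][:,:,::-1]
    ims.append(im)
cv2.imwrite("pics/w3.png",ims[0])
cv2.imwrite("pics/s3.png",np.hstack([cv2.resize(ims[1][110:240,250:380],(400,400)),cv2.resize(ims[2][130:280,300:450],(400,400))]))
E
```

```text
t 2.42 pos [498.1 -16.5 191.2] j [-0.27 -0.01  1.85 -0.    1.3  -1.23] F [-0.   0.2  0.3] T [0.04 0.05 0.  ] op 85.6
yaw of tool y 54.81 z [-0.0013 -0.0018 -1.    ]
tool delta mm [-0.4 -0.6 47.2] norm [-0.0018 -0.0031  0.2359]
turn norm [-0.0007 -0.      0.0006]
```

View pics/w3.png

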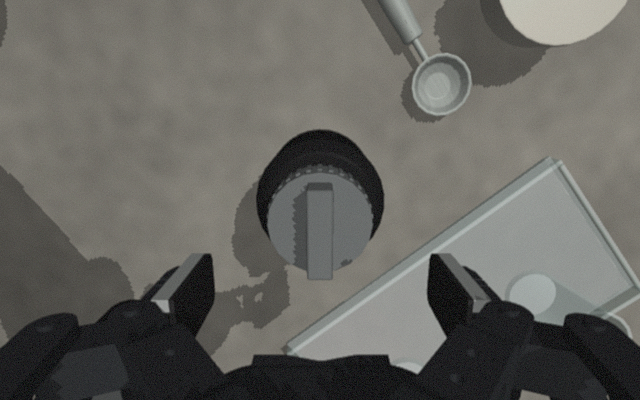

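View pics/s3.png

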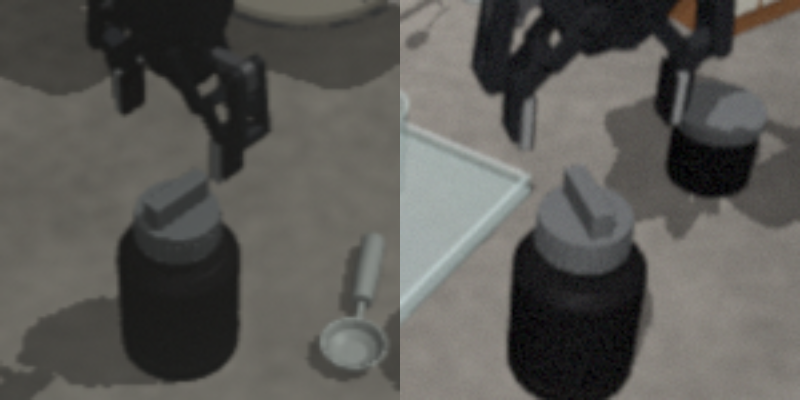

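The bar at (320,230) is centred between the pads (213 and 428), so I'm descending open.

Request:
{"op": "drive_tool", "data": {
  "commands": [
    [0, 0, 0, 0, -0.003, 0.06, -1],
    [0, 0, 0, 0, -0.003, 0.12, -1],
    [0, 0, 0, 0, -0.003, 0.18, -1],
    [0, 0, 0, 0, -0.003, 0.235, -1],
    [0, 0, 0, 0, -0.003, 0.235, -1],
    [0, 0, 0, 0, -0.003, 0.235, -1]
  ]
}}

```text
time_s: 3.07
ee_pos: [497.8, -17.7, 144.0]
tcp_rot: [-0.951, -2.993, 0.003]
wrist_force: [0.2, -0.8, -0.3]
opening: 85.7
```

Request:
{"op": "drive_tool", "data": {
  "commands": [
    [0, 0, 0, 0, 0, 0, -0.4],
    [0, 0, 0, 0, 0, 0, 0],
    [0, 0, 0, 0, 0, 0, 0.3],
    [0, 0, 0, 0, 0, 0, 0.5],
    [0, 0, 0, 0, 0, 0, 0.6],
    [0, 0, 0, 0, 0, 0, 0.6]
  ],
  "grip_force": 30
}}

```text
time_s: 3.57
ee_pos: [498.0, -17.7, 144.2]
tcp_rot: [-0.951, -2.994, 0.003]
wrist_force: [0.0, -0.1, -0.8]
opening: 17.3
```

```bash
python3 st.py 498 -17.3 144 54.7; python3 - <<'E'
from bench import robot
import cv2,numpy as np
ims=[]
for n in("wrist","scene","side"):
    c=robot.camera(n);im=c["image"][:,:,::-1]
    ims.append(im)
cv2.imwrite("pics/w4.png",cv2.resize(ims[0][150:400,150:490],None,fx=1.6,fy=1.6))
cv2.imwrite("pics/s4.png",np.hstack([cv2.resize(ims[1][110:240,250:380],(400,400)),cv2.resize(ims[2][130:280,300:450],(400,400))]))
E
```

```text
t 3.57 pos [498.  -17.7 144.2] j [-0.28  0.05  1.9  -0.    1.2  -1.23] F [ 0.  -0.1 -0.8] T [0.03 0.02 0.06] op 17.3
yaw of tool y 54.76 z [-0.0011 -0.0019 -1.    ]
tool delta mm [0.2 0.3 0.2] norm [0.0011 0.0017 0.001 ]
turn norm [-0.0007  0.0001  0.0003]
```

View pics/w4.png

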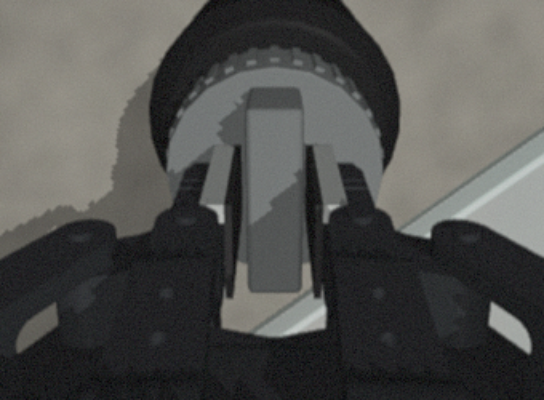

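View pics/s4.png

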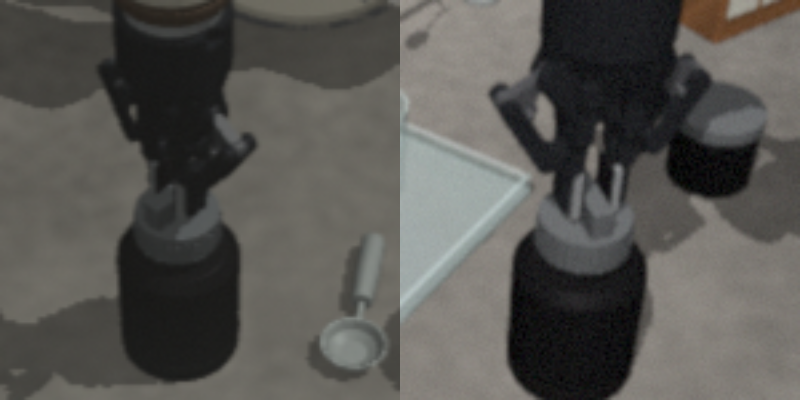

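Both pads flank the bar evenly, with about 1.5 mm of gap on each side. I'll lower 1.5 mm and close.

Request:
{"op": "drive_tool", "data": {
  "commands": [
    [0, 0, 0, 0, 0, 0.008, 0.6],
    [0, 0, 0, 0, 0, 0.008, 0.75],
    [0, 0, 0, 0, 0, 0.008, 1],
    [0, 0, 0, 0, 0, 0.008, 1],
    [0, 0, 0, 0, 0, 0.008, 1],
    [0, 0, 0, 0, 0, 0.008, 1]
  ],
  "grip_force": 70
}}

```text
time_s: 4.22
ee_pos: [498.0, -17.5, 142.5]
tcp_rot: [-0.951, -2.994, 0.003]
wrist_force: [0.8, 1.2, 1.7]
opening: 12.4
```

```bash
python3 st.py 498 -17.3 144 54.7
```

```text
t 4.22 pos [498.  -17.5 142.5] j [-0.28  0.05  1.9  -0.    1.19 -1.23] F [0.8 1.2 1.7] T [ 0.23 -0.17  0.01] op 12.4
yaw of tool y 54.76 z [-0.0011 -0.0016 -1.    ]
tool delta mm [ 0.2  0.2 -1.5] norm [ 0.0008  0.0009 -0.0075]
turn norm [-0.0006  0.      0.0003]
```

Gripped. Now I'll press down 6 mm while watching the force.

Request:
{"op": "drive_tool", "data": {
  "commands": [
    [0, 0, 0, 0, 0, 0.01, 1],
    [0, 0, 0, 0, 0, 0.02, 1],
    [0, 0, 0, 0, 0, 0.03, 1],
    [0, 0, 0, 0, 0, 0.03, 1],
    [0, 0, 0, 0, 0, 0.03, 1]
  ]
}}

```text
time_s: 4.63
ee_pos: [498.2, -17.6, 137.5]
tcp_rot: [-0.951, -2.994, 0.003]
wrist_force: [-3.3, 1.5, 8.6]
opening: 12.1
```

```bash
python3 st.py 498 -17.3 136.5 54.7
```

```text
t 4.63 pos [498.2 -17.6 137.5] j [-0.28  0.06  1.9  -0.    1.18 -1.23] F [-3.3  1.5  8.6] T [0.28 0.54 0.01] op 12.1
yaw of tool y 54.77 z [-0.001  -0.0017 -1.    ]
tool delta mm [0.3 0.1 1. ] norm [0.0015 0.0006 0.0051]
turn norm [-0.0006  0.0001  0.0004]
```

The force fits the spring (about 4–5 mm pressed). I'll add 1.4 mm and start turning counter-clockwise (negative about tool z).

Request:
{"op": "drive_tool", "data": {
  "commands": [
    [0, 0, 0, 0, 0, 0.007, 1],
    [0, 0, 0, 0, 0, 0.007, 1],
    [0, 0, 0, 0, 0, 0.007, 1],
    [0, 0, -0.015, 0, 0, 0.007, 1],
    [0, 0, -0.03, 0, 0, 0.007, 1],
    [0, 0, -0.045, 0, 0, 0.007, 1],
    [0, 0, -0.06, 0, 0, 0.007, 1],
    [0, 0, -0.06, 0, 0, 0.007, 1]
  ]
}}

```text
time_s: 5.3
ee_pos: [499.2, -18.1, 137.7]
tcp_rot: [0.661, 3.069, -0.004]
wrist_force: [-1.0, 0.5, 8.4]
opening: 12.1
```

```bash
python3 st.py 498.2 -17.5 136.3 114.7
```

```text
t 5.3 pos [499.2 -18.1 137.7] j [-0.28  0.06  1.9  -0.    1.18 -1.42] F [-1.   0.5  8.4] T [0.08 0.2  0.06] op 12.1
yaw of tool y 65.68 z [ 0.0015 -0.0028 -1.    ]
tool delta mm [1.2 0.1 1.4] norm [0.006  0.0005 0.0069]
turn norm [-0.0009  0.0005 -0.2723]
```

The yaw went from 54.8 to 65.7° with little torque. Force suggests only about 4 mm of press, because the arm gives under load, so I'll press 3 mm further and check before turning more.

Request:
{"op": "drive_tool", "data": {
  "commands": [
    [0, 0, 0, 0, 0, 0.01, 1],
    [0, 0, 0, 0, 0, 0.016, 1],
    [0, 0, 0, 0, 0, 0.016, 1],
    [0, 0, 0, 0, 0, 0.016, 1]
  ]
}}

```text
time_s: 5.63
ee_pos: [499.4, -18.1, 135.7]
tcp_rot: [0.661, 3.069, -0.004]
wrist_force: [-3.1, 2.0, 10.9]
opening: 12.2
```

```bash
python3 st.py 498.2 -17.5 136.3 114.7;  python3 - <<'E'
from bench import robot
import cv2,numpy as np
ims=[]
for n in("wrist","scene","side"):
    c=robot.camera(n);im=c["image"][:,:,::-1]
    ims.append(im)
cv2.imwrite("pics/w5.png",cv2.resize(ims[0][150:400,150:490],None,fx=1.6,fy=1.6))
cv2.imwrite("pics/s5.png",np.hstack([cv2.resize(ims[1][110:240,250:380],(400,400)),cv2.resize(ims[2][130:280,300:450],(400,400))]))
E
```

```text
t 5.63 pos [499.4 -18.1 135.7] j [-0.28  0.06  1.9  -0.    1.18 -1.42] F [-3.1  2.  10.9] T [ 0.36  0.76 -0.02] op 12.2
yaw of tool y 65.69 z [ 0.0014 -0.0031 -1.    ]
tool delta mm [ 1.3  0.1 -0.6] norm [ 0.0066  0.0005 -0.0029]
turn norm [-0.001   0.0005 -0.2723]
```

View pics/w5.png

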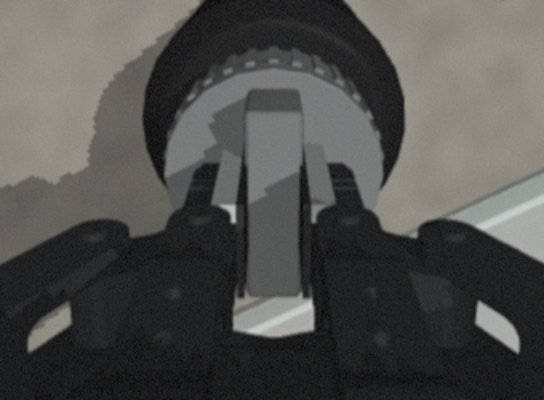

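View pics/s5.png

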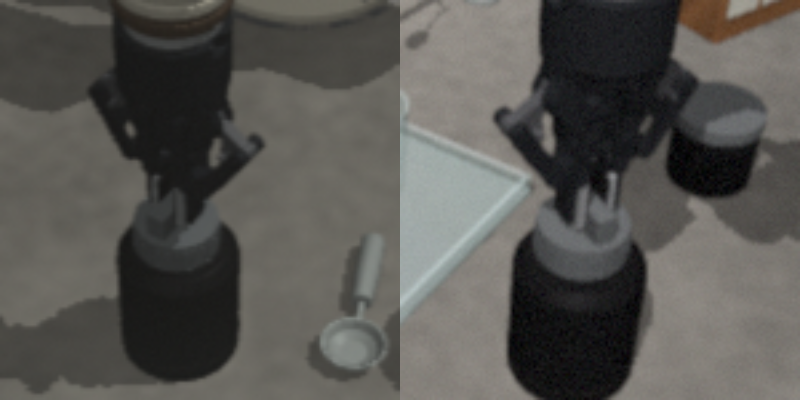

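The bar is still aligned in the pads, the caddy hasn't moved, and 10.9 N means about 6.5 mm pressed. I'll turn on while keeping that press.

Request:
{"op": "drive_tool", "data": {
  "commands": [
    [0, 0, -0.015, 0.003, 0, 0.006, 1],
    [0, 0, -0.035, 0.004, 0, 0.006, 1],
    [0, 0, -0.055, 0.004, 0, 0.006, 1],
    [0, 0, -0.075, 0.004, 0, 0.006, 1],
    [0, 0, -0.095, 0.004, 0, 0.006, 1],
    [0, 0, -0.115, 0.004, 0, 0.006, 1],
    [0, 0, -0.135, 0.004, 0, 0.006, 1],
    [0, 0, -0.15, 0.004, 0, 0.006, 1]
  ]
}}

```text
time_s: 6.45
ee_pos: [500.0, -18.2, 136.4]
tcp_rot: [-0.078, 3.136, -0.007]
wrist_force: [-1.2, 1.1, 9.9]
opening: 12.2
```

```bash
python3 st.py 498.2 -17.5 134.3 121;  python3 - <<'E'
from bench import robot
import cv2,numpy as np
ims=[]
for n in("wrist","scene","side"):
    c=robot.camera(n);im=c["image"][:,:,::-1]
    ims.append(im)
cv2.imwrite("pics/w6.png",cv2.resize(ims[0][150:400,150:490],None,fx=1.6,fy=1.6))
cv2.imwrite("pics/s6.png",np.hstack([cv2.resize(ims[1][110:240,250:380],(400,400)),cv2.resize(ims[2][130:280,300:450],(400,400))]))
E
```

```text
t 6.45 pos [500.  -18.2 136.4] j [-0.28  0.06  1.9  -0.    1.18 -1.9 ] F [-1.2  1.1  9.9] T [ 0.19  0.23 -0.07] op 12.2
yaw of tool y 92.85 z [ 0.0046 -0.0041 -1.    ]
tool delta mm [1.7 0.8 2.1] norm [0.0087 0.0041 0.0105]
turn norm [-0.0017  0.001  -0.1564]
```

View pics/w6.png

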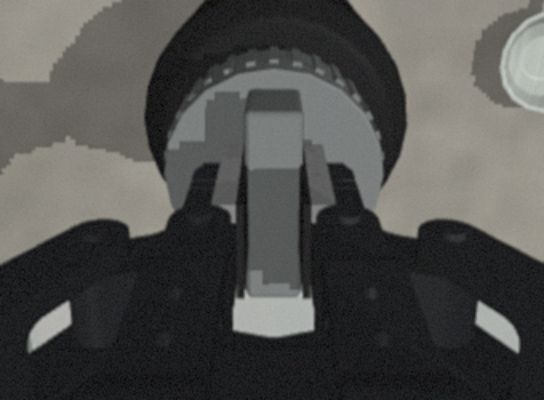

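View pics/s6.png

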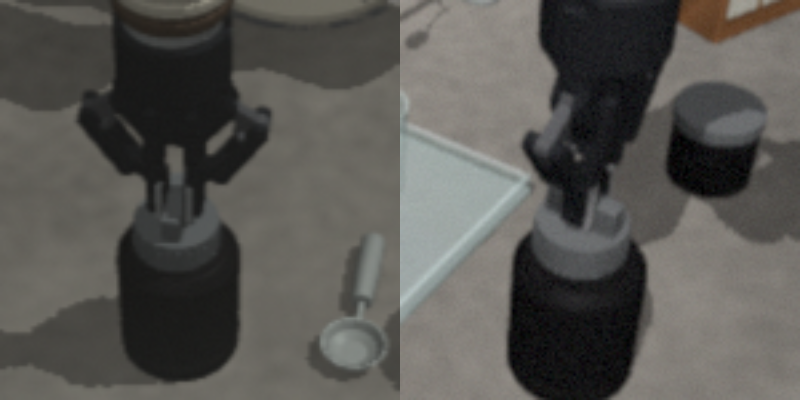

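The cap follows the grip at 92.9° and the caddy is still. Continuing to about 121°, with a little more press and the small tilt corrected.

Request:
{"op": "drive_tool", "data": {
  "commands": [
    [-0.001, 0.001, -0.015, 0.004, 0.002, 0.009, 1],
    [-0.002, 0.001, -0.035, 0.006, 0.003, 0.01, 1],
    [-0.002, 0.001, -0.055, 0.006, 0.003, 0.01, 1],
    [-0.002, 0.001, -0.075, 0.006, 0.003, 0.01, 1],
    [-0.002, 0.001, -0.1, 0.006, 0.003, 0.01, 1],
    [-0.002, 0.001, -0.13, 0.006, 0.003, 0.01, 1],
    [-0.002, 0.001, -0.157, 0.006, 0.003, 0.01, 1],
    [-0.002, 0.001, -0.157, 0.006, 0.003, 0.01, 1]
  ]
}}

```text
time_s: 7.27
ee_pos: [500.0, -18.3, 136.2]
tcp_rot: [-0.844, 3.024, -0.002]
wrist_force: [-1.3, 0.2, 10.2]
opening: 12.4
```

```bash
python3 st.py 498.8 -17.6 146 121;  python3 - <<'E'
from bench import robot
import cv2,numpy as np
ims=[]
for n in("wrist","scene","side"):
    c=robot.camera(n);im=c["image"][:,:,::-1]
    ims.append(im)
cv2.imwrite("pics/w7.png",cv2.resize(ims[0][150:400,150:490],None,fx=1.6,fy=1.6))
cv2.imwrite("pics/s7.png",np.hstack([cv2.resize(ims[1][110:240,250:380],(400,400)),cv2.resize(ims[2][130:280,300:450],(400,400))]))
E
```

```text
t 7.27 pos [500.  -18.3 136.2] j [-0.28  0.06  1.9   0.    1.18 -2.39] F [-1.3  0.2 10.2] T [0.11 0.28 0.07] op 12.4
yaw of tool y 121.18 z [ 2.6e-03 -4.0e-04 -1.0e+00]
tool delta mm [ 0.7  1.2 -9.8] norm [ 0.0033  0.0059 -0.0488]
turn norm [-0.0005  0.0006  0.001 ]
```

View pics/w7.png

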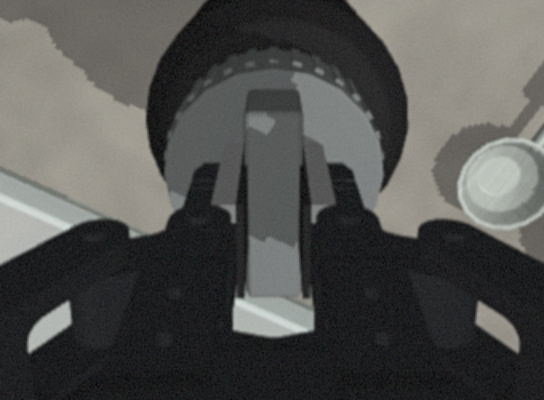

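View pics/s7.png

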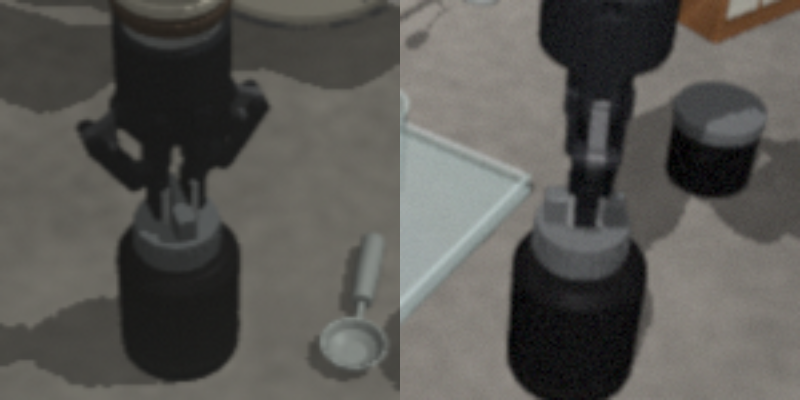

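Turned 66° in total, and the caddy is in place. Now I'll let up slowly to the free height (about 146) and check the force.

Request:
{"op": "drive_tool", "data": {
  "commands": [
    [0, 0, 0, 0, 0, -0.01, 1],
    [0, 0, 0, 0, 0, -0.02, 1],
    [0, 0, 0, 0, 0, -0.03, 1],
    [0, 0, 0, 0, 0, -0.04, 1],
    [0, 0, 0, 0, 0, -0.05, 1],
    [0, 0, 0, 0, 0, -0.05, 1]
  ]
}}

```text
time_s: 7.92
ee_pos: [499.9, -18.4, 146.2]
tcp_rot: [-0.839, 3.025, -0.002]
wrist_force: [-0.4, -0.6, -0.4]
opening: 12.0
```

```bash
python3 st.py 498.8 -17.6 160 121
```

```text
t 7.92 pos [499.9 -18.4 146.2] j [-0.28  0.05  1.89 -0.    1.2  -2.39] F [-0.4 -0.6 -0.4] T [-0.01 -0.02  0.05] op 12.0
yaw of tool y 120.99 z [ 2.5e-03 -8.0e-04 -1.0e+00]
tool delta mm [  0.5   1.2 -13.9] norm [ 0.0023  0.0062 -0.0693]
turn norm [-0.0006  0.0005 -0.0001]
```

The force is only the cap's weight, so the cap is free. Lifting straight up about 68 mm (TCP to 214.5, skirt edge at about 187).

Request:
{"op": "drive_tool", "data": {
  "commands": [
    [0, 0, 0, 0, 0, -0.02, 1],
    [0, 0, 0, 0, 0, -0.05, 1],
    [0, 0, 0, 0, 0, -0.08, 1],
    [0, 0, 0, 0, 0, -0.11, 1],
    [0, 0, 0, 0, 0, -0.14, 1],
    [0, 0, 0, 0, 0, -0.17, 1],
    [0, 0, 0, 0, 0, -0.17, 1]
  ]
}}

```text
time_s: 8.5
ee_pos: [500.7, -18.7, 182.0]
tcp_rot: [-0.838, 3.023, -0.005]
wrist_force: [0.1, 0.1, -0.8]
opening: 12.4
```

Request:
{"op": "drive_tool", "data": {
  "commands": [
    [0, 0, 0, 0, 0, -0.03, 1],
    [0, 0, 0, 0, 0, -0.06, 1],
    [0, 0, 0, 0, 0, -0.1, 1],
    [0, 0, 0, 0, 0, -0.14, 1],
    [0, 0, 0, 0, 0, -0.17, 1],
    [0, 0, 0, 0, 0, -0.17, 1],
    [0, 0, 0, 0, 0, -0.17, 1]
  ]
}}

```text
time_s: 9.08
ee_pos: [500.8, -18.7, 216.5]
tcp_rot: [-0.838, 3.022, -0.006]
wrist_force: [0.3, -0.1, -0.7]
opening: 12.2
```

```bash
python3 st.py 499.2 -18 214.5 121;  python3 - <<'E'
from bench import robot
import cv2,numpy as np
ims=[]
for n in("wrist","scene","side"):
    c=robot.camera(n);im=c["image"][:,:,::-1];np.savez(f"pics/{n}8.npz",**c)
    ims.append(im)
cv2.imwrite("pics/w8.png",ims[0])
cv2.imwrite("pics/sc8.png",cv2.resize(np.clip(ims[1][120:240,250:370]*1.8,0,255).astype('uint8'),(600,600),interpolation=cv2.INTER_CUBIC))
cv2.imwrite("pics/sd8.png",cv2.resize(np.clip(ims[2][165:285,310:430]*1.8,0,255).astype('uint8'),(600,600),interpolation=cv2.INTER_CUBIC))
E
```

```text
t 9.08 pos [500.8 -18.7 216.5] j [-0.28 -0.03  1.82 -0.    1.34 -2.39] F [ 0.3 -0.1 -0.7] T [ 0.03 -0.01  0.05] op 12.2
yaw of tool y 121.0 z [ 0.0062 -0.0019 -1.    ]
tool delta mm [1.1 1.4 2. ] norm [0.0053 0.0072 0.0098]
turn norm [-0.0015  0.0014 -0.    ]
```

View pics/w8.png

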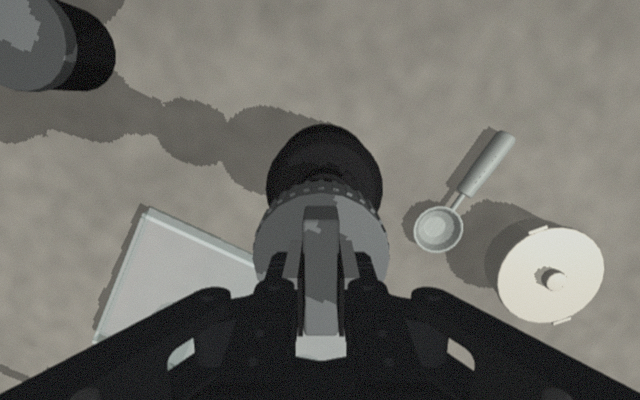

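View pics/sc8.png

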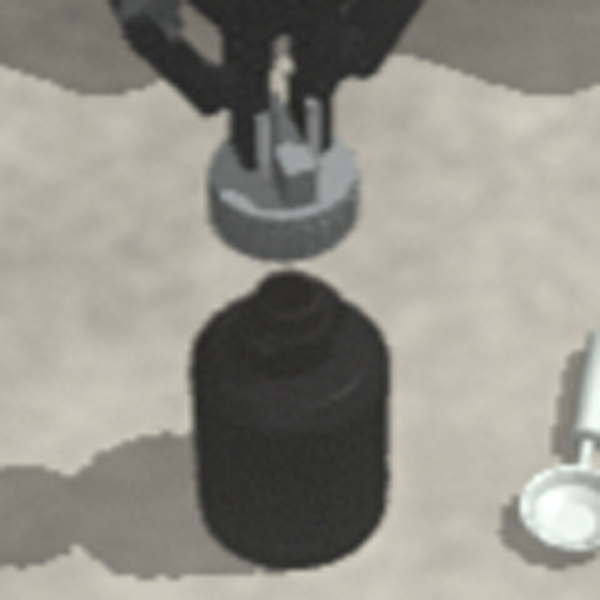

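View pics/sd8.png

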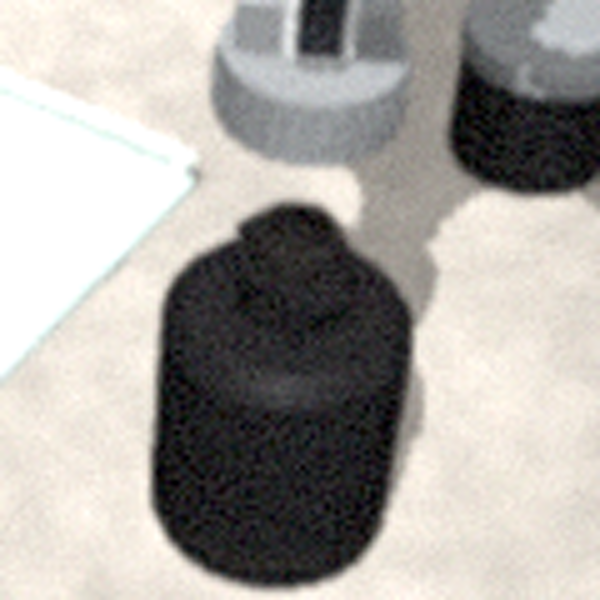

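The cap is off, held and level, and the caddy still stands. I'll fit both positions from the outlines.

```bash
python3 - <<'E'
from h import *
s=dict(np.load("pics/scene8.npz"));d=dict(np.load("pics/side8.npz"));t=np.linspace(0,2*np.pi,400)
def box(c,x,y,R,z0,z1):
    q=proj(c,np.vstack([np.c_[x+R*np.cos(t),y+R*np.sin(t),0*t+z] for z in(z0,z1)]));return np.r_[q[:,0].min(),q[:,0].max(),q[:,1].max()]
def fit(o,R,h,p0,free):
    f=lambda p:np.concatenate([box(c,p[0],p[1],R,p[2] if free else 0,(p[2] if free else 0)+h)-v for c,v in o])
    r=least_squares(f,p0);return r.x.round(1),r.fun.round(1)
print("body before",fit([(s,(287.9,327.9,233.8)),(d,(340,392.4,282.3))],45,105,[498,-17],0))
print("body",fit([(s,(288,328,233.6)),(d,(340.5,392.4,282.6))],45,105,[498,-17],0))
print("cap",fit([(s,(291.6,321.6,172)),(d,(352.6,392.2,197.6))],30.5,25,[498,-17,187],1))
E
python3 st.py 498.5 -17.5 214.5 121
```

```text
body before (array([499.4, -17.8]), array([-0.8, -0.2,  0.7, -0.8,  0.8,  1.1]))
body (array([498.8, -17.6]), array([-0.8, -0.2,  0.7, -1.1,  1.1,  1. ]))
cap (array([500.5, -17.5, 190.6]), array([-0. , -0.3, -0.3, -0.4,  0.1,  0.2]))
t 9.23 pos [500.2 -18.5 215.4] j [-0.28 -0.03  1.82 -0.    1.34 -2.39] F [ 0.2 -0.5 -0.7] T [0.03 0.03 0.02] op 12.2
yaw of tool y 120.99 z [ 0.0043 -0.0014 -1.    ]
tool delta mm [1.  1.8 0.9] norm [0.0049 0.0089 0.0046]
turn norm [-0.0011  0.0009 -0.    ]
```

The cap sits about 1.5 mm off the caddy's axis and about 61–63 mm clear. One small trim before handing in.

Request:
{"op": "drive_tool", "data": {
  "commands": [
    [-0.001, 0.001, 0, 0.004, 0.006, 0.006, 1],
    [-0.001, 0.001, 0, 0.004, 0.006, 0.006, 1],
    [-0.001, 0.001, 0, 0.004, 0.006, 0.006, 1],
    [-0.001, 0.001, 0, 0.004, 0.006, 0.006, 1],
    [-0.001, 0.001, 0, 0.004, 0.006, 0.006, 1],
    [-0.001, 0.001, 0, 0.004, 0.006, 0.006, 1]
  ]
}}

```text
time_s: 9.73
ee_pos: [499.0, -17.9, 214.2]
tcp_rot: [0.839, -3.027, 0.0]
wrist_force: [-0.0, -0.2, -0.4]
opening: 12.6
```

```bash
python3 st.py 498.8 -17.6 214.5 121; python3 - <<'E'
from bench import robot
import cv2
cv2.imwrite("pics/f.png",robot.camera("scene")["image"][:,:,::-1])
E
```

```text
t 9.73 pos [499.  -17.9 214.2] j [-0.28 -0.03  1.83 -0.    1.34 -2.39] F [-0.  -0.2 -0.4] T [0.01 0.02 0.02] op 12.6
yaw of tool y 120.99 z [ 0.e+00 -3.e-04 -1.e+00]
tool delta mm [-0.   0.3 -0.3] norm [-0.0001  0.0017 -0.0013]
turn norm [-0.0001 -0.     -0.    ]
```

View pics/f.png

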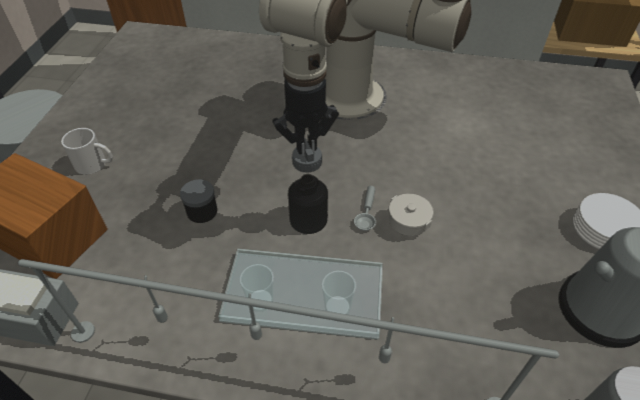

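The cap at (307,158) is above the caddy at (308,205), and the other things are where they were.

```bash
python3 -c "
from bench import robot
print(robot.finish_job())"
```

```text
the job is handed in; nothing more can be done
None
```

The caddy is open and the gripper still holds the cap over its mouth. I handed the job in at about 10 s.

I gripped the bar at 70 N and pressed the cap down about 6 mm, with up to 11 N at the wrist. I then turned it about 66° counter-clockwise, let it up until only its own weight was left on the wrist, and lifted it straight off.

**Last checks:**
- **Clearance:** the skirt's edge is about 60 mm above the mouth by the gripper's height. The camera outline, taken before a final 1–2 mm trim, read 2–3 mm higher.
- **Alignment:** the cap is within about 1 mm of the caddy's axis by the TCP reading and the earlier caddy fit. I did not repeat the camera fit after the trim.
- **Level:** the tool axis is vertical and the bar is still aligned in the pads.
- **Surroundings:** the caddy stands within 1 mm of where it was, and the other things look unmoved.

**Disagreements:**
- The first 11° of turn began with the press at only about 4 mm by the force reading. I pressed deeper before turning further.
- The wrist view alone put the bar's top at 154 mm. The fit of all three views gave 157 mm; the text says 160 mm.
- I could not see whether the black body turned slightly with the cap.

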